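# Clear the sample changer's track and slide its carriage home

### The arm

A 6-joint arm with a two-finger parallel gripper is mounted at the origin on the work surface. World frame = base frame: x ahead of the robot, y to its left, z up, the work surface at z = 0. Lengths are in m, angles in degrees, forces in N, time in s.
With the tool pointing down it reaches from about 0.35 to 0.875 m from the base axis. Payload 4.2 kg.
Tool frame: the origin (TCP) lies at the very end of the fingers, on their centre line; the grasp point (between the pads) lies behind it (r.grip_point_offset is the z of the grasp point in the tool frame, in m); z points along the fingers, y is the direction in which the jaws open and shut (so a half turn about z gives the same grasp; the last joint's range is limited). The gripper opens to 87 mm and grips with 3 to 60 N. Pads are 19 mm wide; open, the fingers measure 117 mm over their backs; the gripper's body (75 mm by 190 mm) begins 51 mm behind the grasp point.
Start: joints at [82.311, 22.042, 0.453, 0, -68.411, -14.817], TCP at [0.239, 0.577, 0.223] pointing down, gripper open.
Joint ranges: [-179.83, 179.83], [-69.29, 118.12], [-61.27, 80.66], [-181.25, 117.63], [-171.15, -9.14], [-177.46, 177.46]. Speed limits (degrees/s): [159.86, 159.86, 180, 180, 180, 180].

### API

Orientations are given as a 3x3 rotation matrix whose columns are the frame's x, y, z axes.
In Python, from station import r, capture, workorder gives the robot as it stands. The module is installed in compiled form; this text tells all that it offers.
- The arm moves only by the shell command python3 -m crank 'ROWS'. ROWS is JSON, a list of rows, each an object with "delta_rot": the turn, a rotation vector about the tool's x, y, z in rad, a list of three; "linear": the shift along the tool's x, y, z in m, a list of three; "gripper": the opening in per cent of the stroke, from 0 (shut) to 100 (fully open). A call has 1 to 10 rows; each row shifts and turns the commanded pose from where the row before left it, along the tool's axes as they then stand; what a row does not reach is not made up. A row lasts 1/8 s, in which the tool goes at most 62.5 mm and 10.7 degrees, less where a joint would pass 70% of its speed; a pose out of reach is approached as far as the arm can. A call is refused whole if a number of a shift passes 0.0625 or a number of a turn 0.188, either way. A call with a gripper value outside its range is refused whole. The fingers move at their own pace and stop on an object; the grip force is fixed at half the most. Time passes only in rows, so rows that do not move let the fingers close. It gives the time, the measured TCP pose, the force and the opening at its end, in the units of the state.
- r.sense(): the state, without advancing time (a new reading comes with each control period).
- capture(name): name is "scene" or "top" or "wrist"; returns a dict with "img" (420x560x3 uint8, blue, green, red), "fx", "fy", "cx", "cy" (pixels), "dist_coeffs" ([k1, k2, p1, p2, k3] as OpenCV has them; the pictures are not rectified), "world_from_camera" (4x4, takes a point from camera to world coordinates). Camera axes: x right, y down, z forward; pixel columns grow to the right and rows downward; lengths in m; the calibration is good to about 2 mm. A picture is of the moment at which its call begins. There is no depth.
- workorder.finish_job(): hands the job in, once; it reports no verdict.
The state is a dict: "time_s": time; "joints": joint angles; "joint_velocities": joint speeds; "effort": joint torques, N m; "tcp_pos": TCP position; "ee_rot": TCP orientation; "wrist_force": force on the tool from outside, world axes, zero at the start; "moment": the same for the moment, N m; "gripper_width": opening from 0.0 (shut) to 1.0 (fully open).
Only numpy, scipy, OpenCV 4.12 (cv2) and the standard library are available. Lean on these libraries where they do the work, as an engineer would, in place of code of your own. Each camera call takes 0.05 s, during which the arm holds its last target.

### The job

A rubber stopper and a broken piece of plastic rack are lying in the track of the sample changer and block its carriage. Put both of them in the waste box, then take the carriage by its round knob and slide it fully home against the end stop at the other end of the track, and let go. Leave the small flat tab beside the track where it is set, and do not shift or tip the bottles and jar standing around.

Things in the scene. Friction and masses are not known exactly. Their poses are not given: they have to be found in the camera images.
- changer: sample changer, a fixed white slab 140 (x) x 270 (y) x 22 mm high; origin at the centre of its underside, on the bench. Its track runs along own y, centred at own x = -20 mm: a grey channel, floor 22 mm above the bench, 70 mm wide, own y -125 to +125 mm, between rails 8 mm wide with tops 28 mm above the bench. The carriage starts near the own -y end; home is the own +y end
- carriage (a joint): travel of the carriage along the changer's own +y, in m: 0 at the -y end of the track, 0.205 at its end stop at the +y end (fully home, 2.5 mm short of touching the end wall). It stays where it is left; about 3 N moves it. It starts between 0 and 0.015
- carriage_knob (a point): centre of the carriage's round black upright knob, 24 mm diameter and 32 mm high, 64.5 mm above the bench (knob from 48.5 to 80.5 mm). The dark steel carriage block under it is 56 mm across the track, 40 mm along it, its top 40.5 mm above the bench. Axes as the changer's
- track_end (a point): middle of the inner face of the track's +y end wall, at the channel floor, 22 mm above the bench; the end walls are 10 mm thick, tops 36 mm above the bench. The debris starts between the carriage and this end. Axes as the changer's
- tab_top (a point): middle of the top of a small flat black tab in a slot beside the track, 70 mm to the own +x side of the track's centre line: 10 (x) x 22 (y) mm, its top 46.5 mm above the bench. It slides at a light touch (about 1.5 N) along the changer's y; leave it where it is. Axes as the changer's
- stopper_center (a point): dark rubber stopper, a slightly tapered upright cylinder 29 mm (foot) to 31 mm (top) in diameter and 38 mm high, loose, about 30 g, standing on the channel floor; this point is its centre, half-way up
- chunk_center (a point): broken piece of white plastic rack, a rigid block 54 (own x) x 20 (own y) x 30 mm (z), loose, about 30 g, lying at any angle on the channel floor; this point is its centre
- bin: waste box, a fixed grey open box 140 x 140 mm and 85 mm high with 4 mm walls and floor; origin at the centre of its underside, on the bench
- bottle_low: white plastic jar with a blue cap, 68 mm diameter, 125 mm high, loose, standing close beside the changer on its -x side; origin at the centre of its underside
- bottle_tall: slim amber glass bottle with a blue cap, 72 mm diameter, 190 mm high, loose, standing close beside the changer on its +x side; origin at the centre of its underside
- bottle_big: big amber glass bottle with a black cap, 92 mm diameter, 210 mm high, loose, standing on the other side of the changer from the waste box; origin at the centre of its underside
Things that resemble listed ones, but are neither listed nor needed, are in the scene too. Of the things like the part that bears chunk_center, leave any that is green or purple; of the rest the smaller one is meant.

How it is judged:
By the outcome, as a careful person would: the job done as asked, in the order asked, and still so for the second after the job is handed in, with the robot touching nothing.
It also fails if it takes over 66 s, if anything falls off the work surface, if the arm or the gripper's body presses on something with over 40 N, if the wrist force passes 120 N, or if a joint passes its speed limit or range.

## Working session

There is one attempt and no reset: what is moved stays moved. The work goes in short steps, Python scripts to look and compute and a shell command to move; the robot and the scene stay as the last step left them, time stands still between calls to the robot, and variables do not carry over. Pictures are saved under pics/ and viewed, and the job is handed in when it is done.

```bash
mkdir -p pics
python3 - <<'E'
from station import r,capture
import cv2,pickle
s=r.sense();print(s['time_s'],s['tcp_pos'],s['ee_rot'],r.grip_point_offset,s['gripper_width'])
for n in ['scene','top','wrist']:
    c=capture(n);pickle.dump(c,open(f'pics/{n}0.pkl','wb'));cv2.imwrite(f'pics/{n}0.png',c['img']);print(n,c['fx'],c['cx'],c['cy'],c['dist_coeffs'],c['world_from_camera'].round(3).tolist() if hasattr(c['world_from_camera'],'round') else c['world_from_camera'])
E
```

```text
0.0 [0.23898288 0.57684898 0.22146367] [[ 9.23778536e-01 -3.82926435e-01 -7.50059079e-04]
 [-3.82927160e-01 -9.23776301e-01 -2.03366025e-03]
 [ 8.58554668e-05  2.16586968e-03 -9.99997651e-01]] -0.0187 0.9945945528101332
scene 529.924759977125 282.06307718590926 211.01111299429422 [0.00334032 0.         0.         0.         0.        ] [[-0.862, 0.325, -0.39, 1.024], [0.508, 0.551, -0.662, 0.829], [-0.0, -0.769, -0.64, 0.854], [0.0, 0.0, 0.0, 1.0]]
top 404.84378951679315 280.01325883090016 213.08706867578758 [-0.06305137  0.          0.          0.          0.        ] [[-0.002, -0.991, 0.133, 0.42], [-1.0, 0.001, -0.007, 0.003], [0.006, -0.133, -0.991, 0.865], [0.0, 0.0, 0.0, 1.0]]
wrist 364.0835771263641 279.9756644858674 214.15872522546653 [-0.09110192  0.          0.          0.          0.        ] [[-0.382, -0.888, -0.257, 0.309], [-0.924, 0.368, 0.104, 0.547], [0.002, 0.278, -0.961, 0.384], [0.0, 0.0, 0.0, 1.0]]
```

View pics/scene0.png

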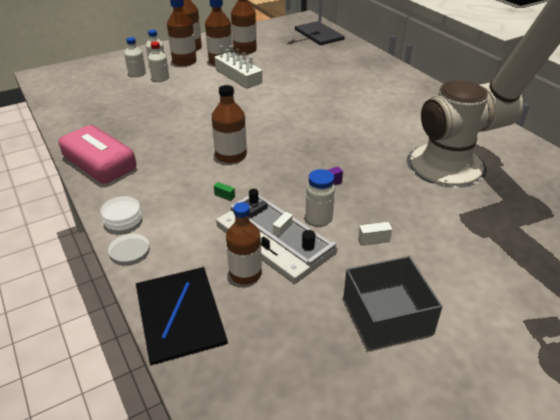

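View pics/top0.png

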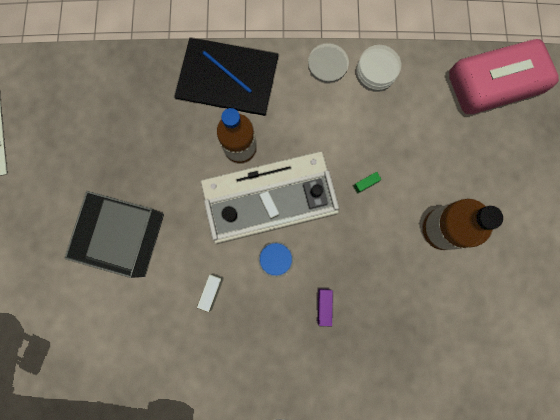

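View pics/wrist0.png

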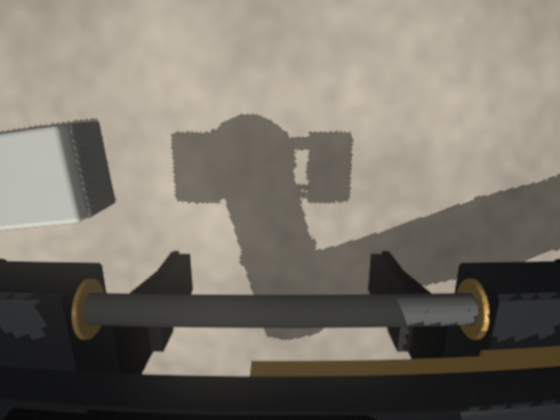

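Run:
```python
import cv2,pickle
c=pickle.load(open('pics/top0.pkl','rb'))
cv2.imwrite('pics/t0z.png',cv2.resize(c['img'][140:260,190:350],(800,600),interpolation=cv2.INTER_CUBIC))
c=pickle.load(open('pics/scene0.pkl','rb'))
cv2.imwrite('pics/s0z.png',cv2.resize(c['img'][160:290,200:370],(784,600),interpolation=cv2.INTER_CUBIC))
```

```text
(no output)
```

View pics/t0z.png

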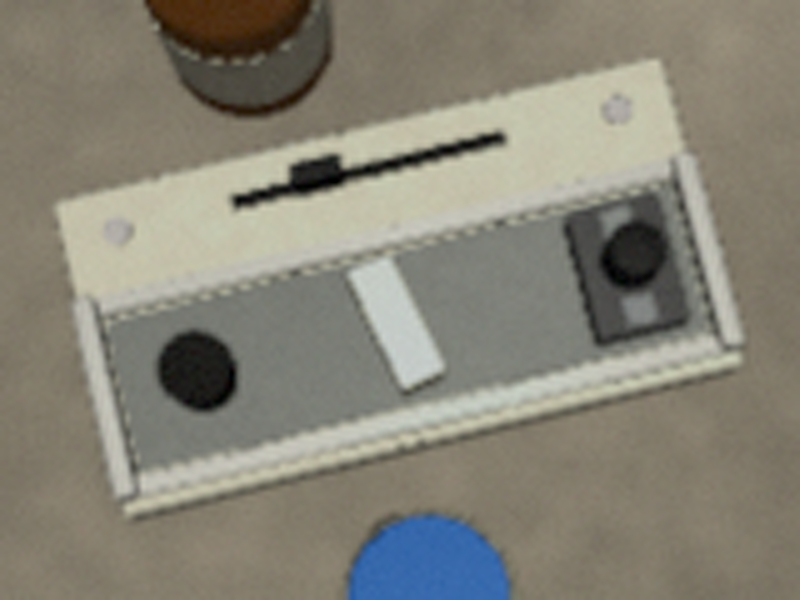

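View pics/s0z.png

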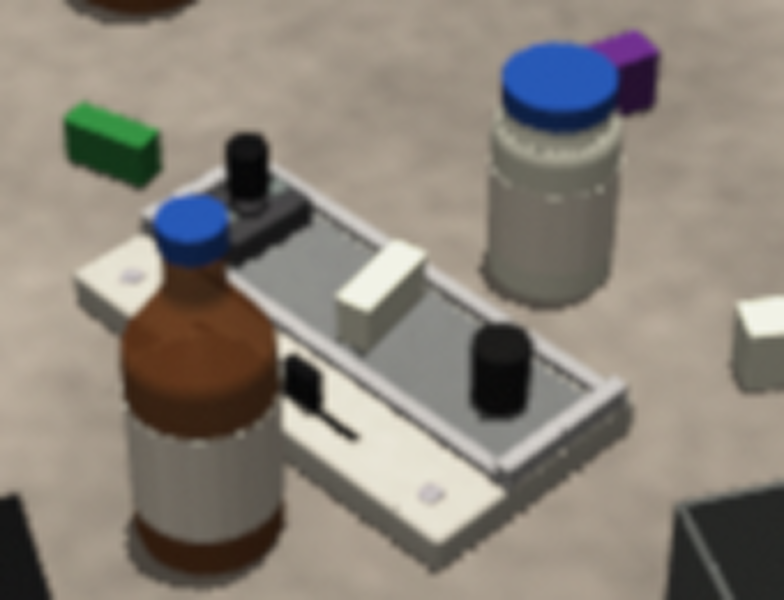

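```bash
cat > h.py <<'E'
import numpy as np,cv2,pickle
def ray(c,uv):
    K=np.array([[c['fx'],0,c['cx']],[0,c['fy'],c['cy']],[0,0,1]])
    p=cv2.undistortPoints(np.array([[uv]],float),K,np.array(c['dist_coeffs']))[0,0]
    T=np.array(c['world_from_camera']);return T[:3,3],T[:3,:3]@np.array([p[0],p[1],1])
def at(c,uv,z):
    o,d=ray(c,uv);return (o+d*(z-o[2])/d[2])
def proj(c,P):
    T=np.linalg.inv(np.array(c['world_from_camera']));K=np.array([[c['fx'],0,c['cx']],[0,c['fy'],c['cy']],[0,0,1]])
    return cv2.projectPoints(np.array(P,float).reshape(-1,1,3),cv2.Rodrigues(T[:3,:3])[0],T[:3,3],K,np.array(c['dist_coeffs']))[0][:,0]
E
python3 - <<'E'
from h import *
c=pickle.load(open('pics/top0.pkl','rb'));s=pickle.load(open('pics/scene0.pkl','rb'))
z=lambda u,v:(190+(u+.5)/5-.5,140+(v+.5)/5-.5)
zs=lambda u,v:(200+u*170/784,160+v*130/600)
A=np.array([at(c,z(*p),.022)[:2] for p in [(57,203),(660,60),(742,365),(128,517)]])
L=np.array([[.07,.135],[.07,-.135],[-.07,-.135],[-.07,.135]])
U,S,Vt=np.linalg.svd((L-L.mean(0)).T@(A-A.mean(0)));R=(U@Vt).T
ctr=A.mean(0);yaw=np.degrees(np.arctan2(R[1,0],R[0,0]))
print(A.round(4),'ctr',ctr,'yaw',yaw,'res',(L@R.T+ctr-A).round(4).tolist())
f=lambda P:(R.T@(P[:2]-ctr)).round(4)
w=lambda l:(R@np.array(l)+ctr).round(4)
def show(n,P):print(n,P.round(4),'local',f(P))
show('knobtop top',at(c,z(635,255),.0805));show('knob scene',at(s,zs(247,146),.0805))
show('stopper top',at(c,z(198,370),.060));show('stopper scene',at(s,zs(501,340),.060))
ch=[at(c,z(*p),.052) for p in [(347,268),(390,253),(445,373),(405,392)]]
for p in ch: show('ch',p)
show('chunk',np.mean(ch,0))
chs=[at(s,zs(*p),.052) for p in [(400,240),(428,262),(364,317),(337,297)]]
for p in chs: show('chs',p)
show('chunk scene',np.mean(chs,0))
show('tab',at(c,z(317,170),.0465))
for n,p,h in [('tall',(231,117),.19),('low',(276,259),.125),('big',(490,218),.21)]: show(n,at(c,p,h))
show('tall s',at(s,zs(192,222),.19));show('low s',at(s,zs(560,77),.125))
b=[at(c,p,.085) for p in [(88,192),(162,210),(133,277),(66,259)]]
print(np.round(b,4));show('bin',np.mean(b,0))
print('track_end',w([-.02,.125]))
E
```

```text
[[ 0.604   0.1657]
 [ 0.6665 -0.0921]
 [ 0.5339 -0.1245]
 [ 0.4704  0.1329]] ctr [0.56869099 0.02050406] yaw 13.755622997854728 res [[0.0006, 0.0025], [0.0023, -0.0019], [-0.0011, -0.0028], [-0.0018, 0.0021]]
knobtop top [ 0.5699 -0.0742  0.0805] local [-0.0214 -0.0923]
knob scene [ 0.5733 -0.0699  0.0805] local [-0.017  -0.0889]
stopper top [0.5271 0.1    0.06  ] local [-0.0215  0.0871]
stopper scene [0.528 0.104 0.06 ] local [-0.0197  0.0908]
ch [0.5701 0.0407 0.052 ] local [0.0061 0.0193]
ch [0.5763 0.0231 0.052 ] local [0.008  0.0008]
ch [0.5268 0.0008 0.052 ] local [-0.0454 -0.0092]
ch [0.519 0.017 0.052] local [-0.0491  0.0084]
chunk [0.548  0.0204 0.052 ] local [-0.0201  0.0048]
chs [0.5264 0.0063 0.052 ] local [-0.0445 -0.0037]
chs [0.5231 0.0285 0.052 ] local [-0.0424  0.0186]
chs [0.5721 0.0481 0.052 ] local [0.0099 0.026 ]
chs [0.5761 0.0284 0.052 ] local [0.0091 0.0059]
chunk scene [0.5494 0.0278 0.052 ] local [-0.017   0.0117]
tab [0.6123 0.0536 0.0465] local [0.0502 0.0217]
tall [0.6798 0.084  0.19  ] local [0.1231 0.0352]
low [0.435  0.0059 0.125 ] local [-0.1334  0.0176]
big [ 0.499  -0.3508  0.21  ] local [-0.156  -0.3441]
tall s [0.6824 0.0922 0.19  ] local [0.1275 0.0426]
low s [0.4358 0.0119 0.125 ] local [-0.1311  0.0233]
[[0.5673 0.3786 0.085 ]
 [0.531  0.2287 0.085 ]
 [0.4012 0.2805 0.085 ]
 [0.435  0.4148 0.085 ]]
bin [0.4837 0.3257 0.085 ] local [-0.01    0.3166]
track_end [0.5195 0.1372]
```

```bash
cat > rem.py <<'E'
# usage: rem.py x y z yaw(tool x yaw deg): remaining shift in tool axes AFTER the turn
import sys,numpy as np
from scipy.spatial.transform import Rotation as Ro
from station import r
s=r.sense();R=np.array(s['ee_rot']);x,y,z,yaw=map(float,sys.argv[1:5]);a=np.radians(yaw)
Rt=np.array([[np.cos(a),np.sin(a),0],[np.sin(a),-np.cos(a),0],[0,0,-1]])
print('t',s['time_s'],'tcp',np.round(s['tcp_pos'],4),'w',round(s['gripper_width'],3),'F',np.round(s['wrist_force'],1))
print('turn',Ro.from_matrix(R.T@Rt).as_rotvec().round(4),'lin',(Rt.T@(np.array([x,y,z])-s['tcp_pos'])).round(4))
E
python3 -m crank '[{"delta_rot":[0,0,-0.158],"linear":[0,0,0],"gripper":100},{"delta_rot":[0,0,-0.158],"linear":[0,0,0],"gripper":100},{"delta_rot":[0,0,-0.158],"linear":[0,0,0],"gripper":100},{"delta_rot":[0,0,-0.158],"linear":[0,0,0],"gripper":100},{"delta_rot":[0,0,0],"linear":[0.014,0.05,0],"gripper":100},{"delta_rot":[0,0,0],"linear":[0.014,0.05,0],"gripper":100},{"delta_rot":[0,0,0],"linear":[0.014,0.05,0],"gripper":100},{"delta_rot":[0,0,0],"linear":[0.014,0.05,0],"gripper":100},{"delta_rot":[0,0,0],"linear":[0.014,0.05,0],"gripper":100},{"delta_rot":[0,0,0],"linear":[0.014,0.05,0],"gripper":100}]'; python3 rem.py .548 .024 .22 13.75
```

```text
time_s: 1.4
tcp_pos: [0.3923, 0.3042, 0.2225]
ee_rot: [[0.971, 0.237, -0.0], [0.237, -0.971, -0.0], [-0.0, 0.0, -1.0]]
wrist_force: [0.5, -0.1, 0.8]
gripper_width: 0.996
t 1.4 tcp [0.3923 0.3042 0.2225] w 0.996 F [ 0.5 -0.1  0.8]
turn [ 0.0001  0.0002 -0.0004] lin [0.0846 0.3091 0.0025]
```

```bash
python3 -m crank '[{"delta_rot":[0,0,0],"linear":[0.014,0.05,0],"gripper":60},{"delta_rot":[0,0,0],"linear":[0.014,0.05,0],"gripper":60},{"delta_rot":[0,0,0],"linear":[0.014,0.05,0],"gripper":60},{"delta_rot":[0,0,0],"linear":[0.014,0.05,0],"gripper":60},{"delta_rot":[0,0,0],"linear":[0.014,0.05,0],"gripper":60},{"delta_rot":[0,0,0],"linear":[0,0,0],"gripper":60},{"delta_rot":[0,0,0],"linear":[0,0,0],"gripper":60}]'; python3 rem.py .548 .024 .22 13.75;python3 - <<'E'
from station import r,capture
import cv2,pickle
c=capture('wrist');pickle.dump(c,open('pics/wrist1.pkl','wb'));cv2.imwrite('pics/wrist1.png',cv2.resize(c['img'],(800,600),interpolation=cv2.INTER_CUBIC))
E
```

```text
time_s: 2.28
tcp_pos: [0.5189, 0.0794, 0.2222]
ee_rot: [[0.972, 0.236, -0.001], [0.236, -0.972, -0.0], [-0.001, -0.0, -1.0]]
wrist_force: [-0.1, -0.8, 0.6]
gripper_width: 0.601
t 2.275 tcp [0.5189 0.0794 0.2222] w 0.601 F [-0.1 -0.8  0.6]
turn [-0.0001  0.0008 -0.0015] lin [0.0152 0.0607 0.0022]
```

View pics/wrist1.png

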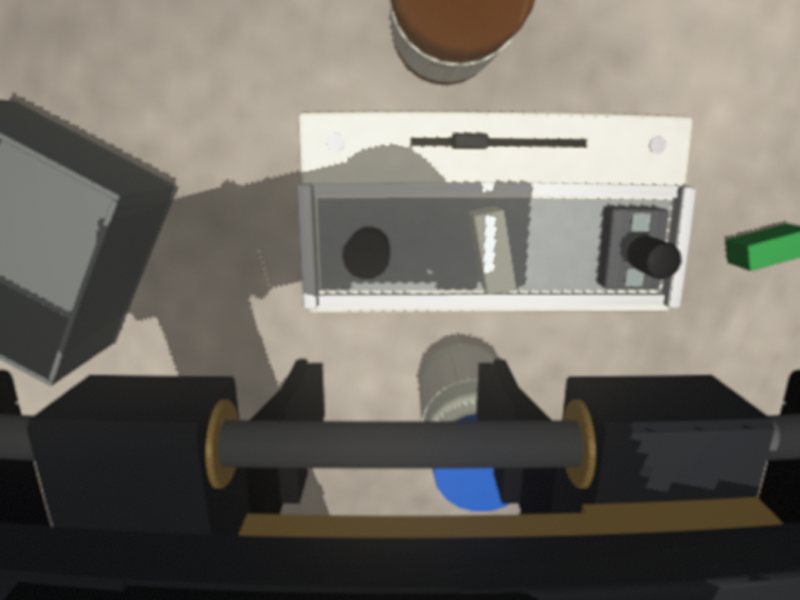

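Run:
```python
from h import *
c=pickle.load(open('pics/wrist1.pkl','rb'))
k=.7
def A(u,v,z): return at(c,((u+.5)*k-.5,(v+.5)*k-.5),z)
for n,a in {'TL':(300,113,.022),'TR':(692,118,.022),'wallTL in':(316,186,.036),'stop':(367,251,.06),'knob':(664,260,.0805),'c1':(472,212,.052),'c2':(503,208,.052),'c3':(516,289,.052),'c4':(486,293,.052),'tab':(470,140,.0465)}.items(): print(n,A(*a).round(4))
print('end wall outer top corners',A(302,185,.036),A(305,308,.036),A(693,188,.036),A(682,305,.036))
# inner wall faces top edges
print(A(313,186,.036),A(316,305,.036))
```

```text
TL [0.6042 0.1674 0.022 ]
TR [ 0.6676 -0.0911  0.022 ]
wallTL in [0.5609 0.1454 0.036 ]
stop [0.531  0.1026 0.06  ]
knob [ 0.573  -0.0738  0.0805]
c1 [0.5698 0.0436 0.052 ]
c2 [0.577  0.0251 0.052 ]
c3 [0.5282 0.0014 0.052 ]
c4 [0.5208 0.0201 0.052 ]
tab [0.6124 0.056  0.0465]
end wall outer top corners [0.55939084 0.15450695 0.036     ] [0.47693657 0.13646033 0.036     ] [ 0.62197321 -0.10091026  0.036     ] [ 0.54275636 -0.1241878   0.036     ]
[0.56042612 0.14729449 0.036     ] [0.48091611 0.12936246 0.036     ]
```

```bash
python3 rem.py .549 .023 .1 25.5
```

```text
t 2.325 tcp [0.5187 0.0799 0.2224] w 0.597 F [ 0.1 -0.7  0.2]
turn [-2.000e-04  5.000e-04 -2.054e-01] lin [0.0028 0.0644 0.1224]
```

```bash
python3 -m crank '[{"delta_rot":[0,0,-0.103],"linear":[0,0,0],"gripper":60},{"delta_rot":[0,0,-0.1025],"linear":[0,0,0],"gripper":60},{"delta_rot":[0,0,0],"linear":[0.0014,0.032,0],"gripper":60},{"delta_rot":[0,0,0],"linear":[0.0014,0.032,0.02],"gripper":60},{"delta_rot":[0,0,0],"linear":[0,0,0.05],"gripper":60},{"delta_rot":[0,0,0],"linear":[0,0,0.05],"gripper":60},{"delta_rot":[0,0,0],"linear":[0,0,0],"gripper":60}]'; python3 rem.py .549 .023 .028 25.5;python3 - <<'E'
from station import r,capture
import cv2,pickle
for n in ['wrist','scene']:
 c=capture(n);pickle.dump(c,open(f'pics/{n}2.pkl','wb'));cv2.imwrite(f'pics/{n}2.png',cv2.resize(c['img'] if n=='wrist' else c['img'][130:310,200:370],(800,600) if n=='wrist' else (566,600),interpolation=cv2.INTER_CUBIC))
E
```

```text
time_s: 3.2
tcp_pos: [0.546, 0.0233, 0.0993]
ee_rot: [[0.902, 0.432, -0.009], [0.432, -0.902, -0.003], [-0.009, -0.002, -1.0]]
wrist_force: [-0.3, 0.0, -0.1]
gripper_width: 0.601
t 3.2 tcp [0.546  0.0233 0.0993] w 0.601 F [-0.3  0.  -0.1]
turn [-0.0016  0.0091  0.0011] lin [0.0026 0.0015 0.0713]
```

View pics/wrist2.png

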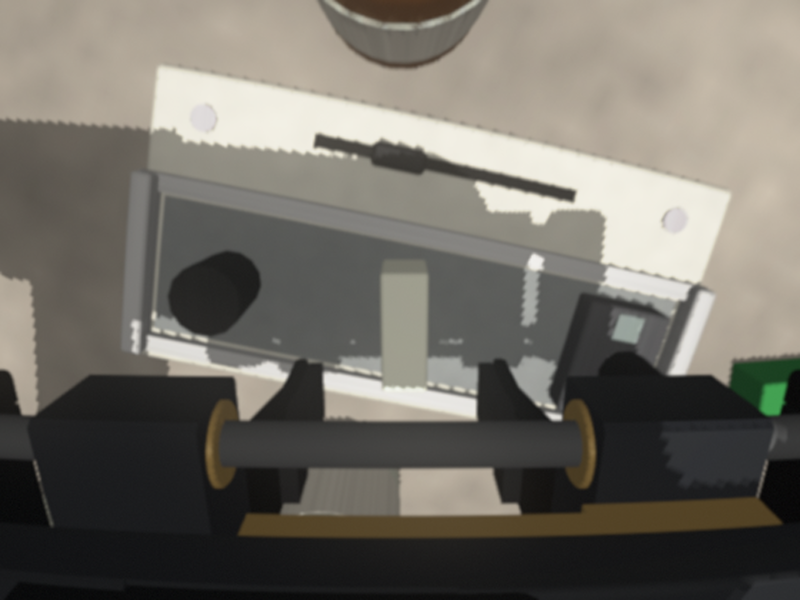

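View pics/scene2.png

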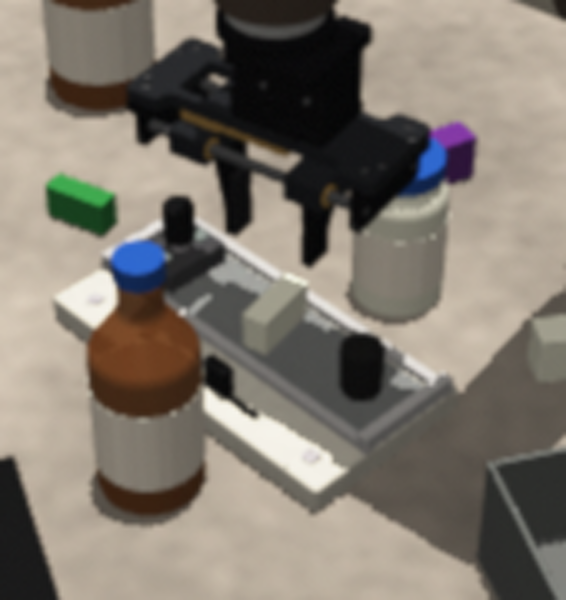

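```bash
python3 -m crank '[{"delta_rot":[0,0.009,0],"linear":[0.0026,0.0012,0.02],"gripper":60},{"delta_rot":[0,0,0],"linear":[0,0,0.025],"gripper":60},{"delta_rot":[0,0,0],"linear":[0,0,0.0255],"gripper":60},{"delta_rot":[0,0,0],"linear":[0,0,0],"gripper":60}]'; python3 rem.py .549 .023 .028 25.5
```

```text
time_s: 3.8
tcp_pos: [0.553, 0.0238, 0.033]
ee_rot: [[0.902, 0.431, 0.009], [0.431, -0.902, 0.004], [0.01, 0.0, -1.0]]
wrist_force: [-0.2, -0.3, 0.5]
gripper_width: 0.598
t 3.8 tcp [0.553  0.0238 0.033 ] w 0.598 F [-0.2 -0.3  0.5]
turn [ 0.0003 -0.0097  0.0006] lin [-0.004 -0.001  0.005]
```

```bash
python3 -m crank '[{"delta_rot":[0,-0.009,0],"linear":[-0.003,0,0.003],"gripper":60},{"delta_rot":[0,0,0],"linear":[0,0,0],"gripper":60},{"delta_rot":[0,0,0],"linear":[0,0,0],"gripper":0},{"delta_rot":[0,0,0],"linear":[0,0,0],"gripper":0},{"delta_rot":[0,0,0],"linear":[0,0,0],"gripper":0},{"delta_rot":[0,0,0],"linear":[0,0,0],"gripper":0}]'; python3 rem.py .549 .023 .028 25.5
```

```text
time_s: 4.55
tcp_pos: [0.5498, 0.0219, 0.029]
ee_rot: [[0.903, 0.43, -0.0], [0.43, -0.903, -0.0], [-0.0, -0.0, -1.0]]
wrist_force: [-0.8, -0.2, 0.3]
gripper_width: 0.233
t 4.55 tcp [0.5498 0.0219 0.029 ] w 0.233 F [-0.8 -0.2  0.3]
turn [-0.      0.0001 -0.0004] lin [-0.0002 -0.0013  0.001 ]
```

```bash
python3 -m crank '[{"delta_rot":[0,0,0],"linear":[0,0,-0.02],"gripper":0},{"delta_rot":[0,0,0],"linear":[0,0,-0.04],"gripper":0},{"delta_rot":[0,0,0],"linear":[0,0,-0.05],"gripper":0},{"delta_rot":[0,0,0],"linear":[0,0,-0.02],"gripper":0},{"delta_rot":[0,0,0],"linear":[0,0,0],"gripper":0}]'; python3 rem.py .487 .338 .16 25.5
```

```text
time_s: 5.18
tcp_pos: [0.5507, 0.0222, 0.1606]
ee_rot: [[0.903, 0.43, 0.004], [0.43, -0.903, 0.001], [0.004, 0.0, -1.0]]
wrist_force: [-0.7, -0.2, -1.2]
gripper_width: 0.227
t 5.175 tcp [0.5507 0.0222 0.1606] w 0.227 F [-0.7 -0.2 -1.2]
turn [ 0.0005 -0.004  -0.0004] lin [ 0.0785 -0.3124  0.0006]
```

```bash
python3 -m crank '[{"delta_rot":[0,0,0],"linear":[0.01,-0.039,0],"gripper":0},{"delta_rot":[0,0,0],"linear":[0.01,-0.039,0],"gripper":0},{"delta_rot":[0,0,0],"linear":[0.01,-0.039,0],"gripper":0},{"delta_rot":[0,0,0],"linear":[0.01,-0.039,0],"gripper":0},{"delta_rot":[0,0,0],"linear":[0.01,-0.039,0],"gripper":0},{"delta_rot":[0,0,0],"linear":[0.01,-0.039,0],"gripper":0},{"delta_rot":[0,0,0],"linear":[0.01,-0.039,0],"gripper":0},{"delta_rot":[0,0,0],"linear":[0.01,-0.039,0],"gripper":0},{"delta_rot":[0,0,0],"linear":[0,0,0],"gripper":0},{"delta_rot":[0,0,0],"linear":[0,0,0],"gripper":0}]'; python3 rem.py .487 .338 .045 25.5;python3 - <<'E'
from station import r,capture
import cv2,pickle
for n in ['wrist','top']:
 c=capture(n);pickle.dump(c,open(f'pics/{n}3.pkl','wb'));cv2.imwrite(f'pics/{n}3.png',c['img'])
E
```

```text
time_s: 6.42
tcp_pos: [0.487, 0.3372, 0.1573]
ee_rot: [[0.903, 0.43, -0.002], [0.43, -0.903, -0.002], [-0.003, 0.001, -1.0]]
wrist_force: [0.5, -0.2, -0.4]
gripper_width: 0.227
t 6.425 tcp [0.487  0.3372 0.1573] w 0.227 F [ 0.5 -0.2 -0.4]
turn [ 0.0012  0.0033 -0.0004] lin [ 0.0003 -0.0008  0.1123]
```

View pics/wrist3.png

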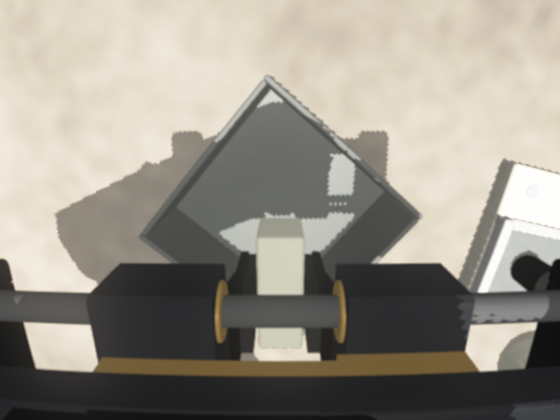

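View pics/top3.png

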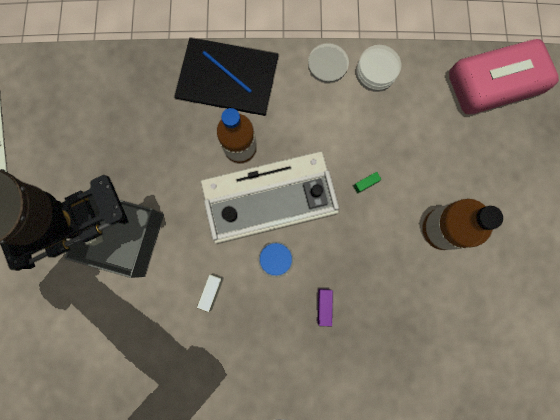

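Run:
```python
from h import *
c=pickle.load(open('pics/wrist3.pkl','rb'));t=pickle.load(open('pics/top0.pkl','rb'))
a=[at(c,p,.085) for p in [(140,237),(267,77),(420,215)]];print(np.round(a,4),(a[0]+a[2])/2)
for p in [(88,192),(162,210),(134,277),(66,258)]:print(at(t,p,.085).round(4))
cv2.imwrite('pics/tb.png',cv2.resize(t['img'][180:290,55:175],(654,600),interpolation=cv2.INTER_CUBIC))
```

```text
[[0.437  0.4196 0.085 ]
 [0.569  0.384  0.085 ]
 [0.5341 0.2529 0.085 ]] [0.48557108 0.33622159 0.085     ]
[0.5673 0.3786 0.085 ]
[0.531  0.2287 0.085 ]
[0.4012 0.2786 0.085 ]
[0.437  0.4149 0.085 ]
```

View pics/tb.png

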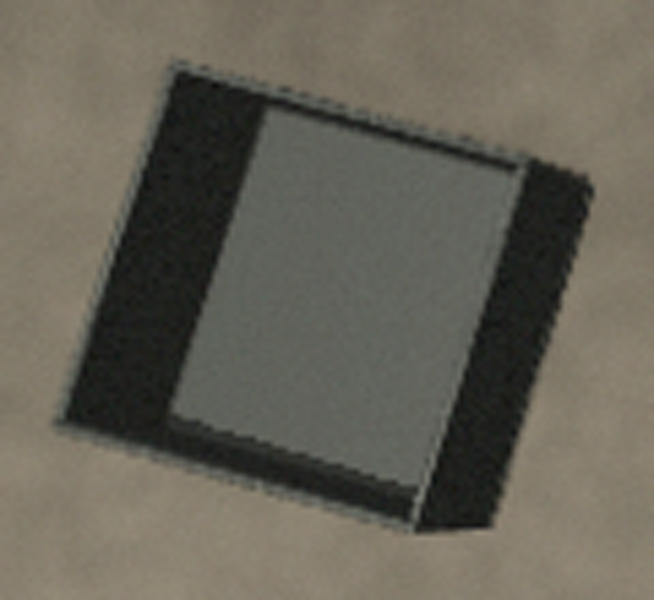

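```bash
python3 -m crank '[{"delta_rot":[0,0,0],"linear":[0,0,0.04],"gripper":0},{"delta_rot":[0,0,0],"linear":[0,0,0.05],"gripper":0},{"delta_rot":[0,0,0],"linear":[0,0,0.02],"gripper":0},{"delta_rot":[0,0,0],"linear":[0,0,0],"gripper":60},{"delta_rot":[0,0,0],"linear":[0,0,0],"gripper":60},{"delta_rot":[0,0,0],"linear":[0,0,0],"gripper":60},{"delta_rot":[0,0,0],"linear":[0,0,-0.04],"gripper":60},{"delta_rot":[0,0,0],"linear":[0,0,-0.04],"gripper":60},{"delta_rot":[0,0,0],"linear":[0,0,-0.04],"gripper":60},{"delta_rot":[0,0,0],"linear":[0,0,0],"gripper":60}]'; python3 rem.py .5295 .1022 .16 13.75;python3 - <<'E'
from station import r,capture
import cv2,pickle
for n in ['wrist']:
 c=capture(n);pickle.dump(c,open(f'pics/{n}4.pkl','wb'));cv2.imwrite(f'pics/{n}4.png',c['img'])
E
```

```text
time_s: 7.78
tcp_pos: [0.4897, 0.3398, 0.1745]
ee_rot: [[0.902, 0.431, 0.008], [0.431, -0.902, 0.008], [0.01, -0.004, -1.0]]
wrist_force: [0.3, -0.8, -0.1]
gripper_width: 0.597
t 7.775 tcp [0.4897 0.3398 0.1745] w 0.597 F [ 0.3 -0.8 -0.1]
turn [-0.0047 -0.0098  0.2053] lin [-0.0178  0.2403  0.0145]
```

View pics/wrist4.png

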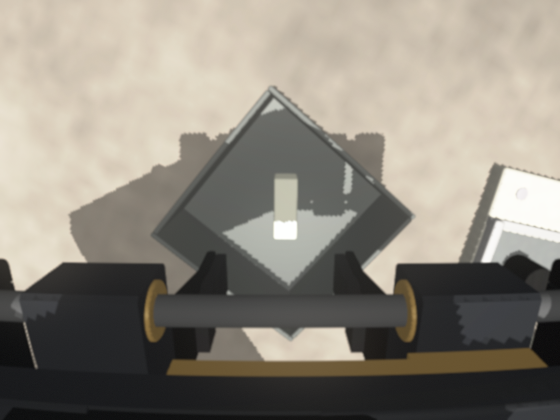

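```bash
python3 -m crank '[{"delta_rot":[0,0,0.103],"linear":[0,0,0],"gripper":55},{"delta_rot":[0,0,0.1025],"linear":[0,0,0],"gripper":55},{"delta_rot":[0,0,0],"linear":[-0.003,0.04,0],"gripper":55},{"delta_rot":[0,0,0],"linear":[-0.003,0.04,0],"gripper":55},{"delta_rot":[0,0,0],"linear":[-0.003,0.04,0],"gripper":55},{"delta_rot":[0,0,0],"linear":[-0.003,0.04,0],"gripper":55},{"delta_rot":[0,0,0],"linear":[-0.003,0.04,0],"gripper":55},{"delta_rot":[0,0,0],"linear":[-0.003,0.04,0.04],"gripper":55},{"delta_rot":[0,0,0],"linear":[0,0,0.02],"gripper":55},{"delta_rot":[0,0,0],"linear":[0,0,0],"gripper":55}]';python3 -m crank '[{"delta_rot":[0,0,0],"linear":[0,0,0],"gripper":55},{"delta_rot":[0,0,0],"linear":[0,0,0],"gripper":55}]'; python3 rem.py .5295 .1022 .04 13.75;python3 - <<'E'
from station import r,capture
import cv2,pickle
for n in ['wrist']:
 c=capture(n);pickle.dump(c,open(f'pics/{n}5.pkl','wb'));cv2.imwrite(f'pics/{n}5.png',cv2.resize(c['img'],(800,600)))
E
```

```text
time_s: 9.07
tcp_pos: [0.5255, 0.0993, 0.107]
ee_rot: [[0.972, 0.236, -0.005], [0.236, -0.972, -0.002], [-0.005, 0.001, -1.0]]
wrist_force: [0.6, 0.3, 0.3]
gripper_width: 0.548
time_s: 9.32
tcp_pos: [0.5277, 0.1013, 0.1101]
ee_rot: [[0.971, 0.238, 0.002], [0.238, -0.971, 0.001], [0.002, -0.0, -1.0]]
wrist_force: [0.3, -0.1, 0.4]
gripper_width: 0.549
t 9.325 tcp [0.5277 0.1013 0.1101] w 0.549 F [ 0.3 -0.1  0.4]
turn [-0.0004 -0.0021  0.0001] lin [ 0.0019 -0.0004  0.0701]
```

View pics/wrist5.png

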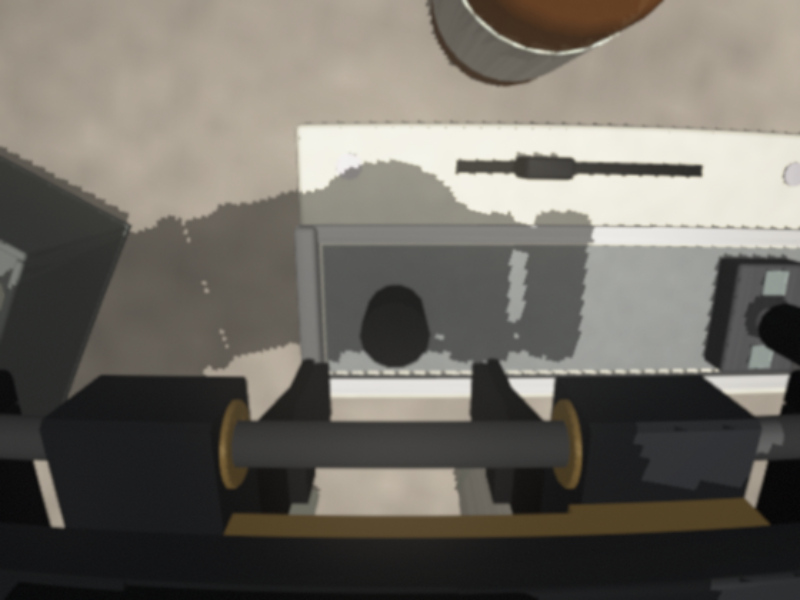

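```bash
python3 -m crank '[{"delta_rot":[0,0,0],"linear":[0.002,-0.001,0.025],"gripper":55},{"delta_rot":[0,0,0],"linear":[0,0,0.025],"gripper":55},{"delta_rot":[0,0,0],"linear":[0,0,0.02],"gripper":55},{"delta_rot":[0,0,0],"linear":[0,0,0],"gripper":55},{"delta_rot":[0,0,0],"linear":[0,0,0],"gripper":55}]'; python3 rem.py .5295 .1022 .04 13.75;python3 - <<'E'
from station import r,capture
import cv2,pickle
c=capture('scene');cv2.imwrite('pics/scene6.png',cv2.resize(c['img'][130:310,200:370],(566,600),interpolation=cv2.INTER_CUBIC))
E
```

```text
time_s: 10.0
tcp_pos: [0.5297, 0.1025, 0.0401]
ee_rot: [[0.971, 0.238, 0.002], [0.238, -0.971, 0.001], [0.002, -0.0, -1.0]]
wrist_force: [0.1, -0.4, 0.6]
gripper_width: 0.549
t 10.0 tcp [0.5297 0.1025 0.0401] w 0.549 F [ 0.1 -0.4  0.6]
turn [-0.0002 -0.002  -0.    ] lin [-0.0003  0.0003  0.0001]
```

View pics/scene6.png

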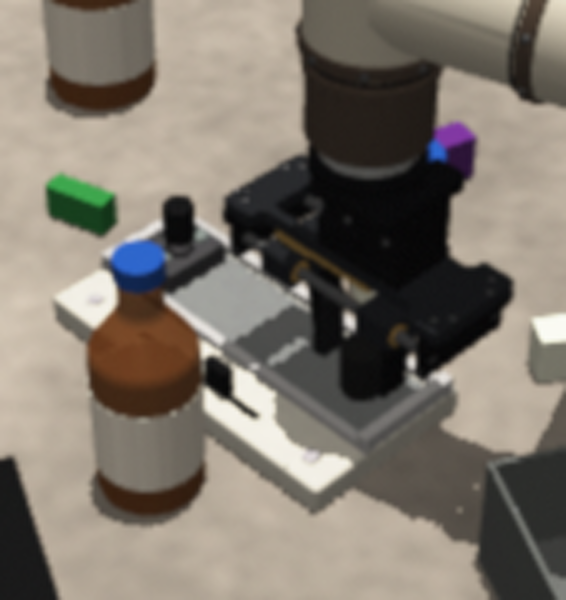

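```bash
python3 -m crank '[{"delta_rot":[0,0,0],"linear":[0,0,0.001],"gripper":0},{"delta_rot":[0,0,0],"linear":[0,0,0],"gripper":0},{"delta_rot":[0,0,0],"linear":[0,0,0],"gripper":0},{"delta_rot":[0,0,0],"linear":[0,0,0],"gripper":0},{"delta_rot":[0,0,0],"linear":[0,0,-0.03],"gripper":0},{"delta_rot":[0,0,0],"linear":[0,0,-0.045],"gripper":0},{"delta_rot":[0,0,0],"linear":[0,0,-0.05],"gripper":0},{"delta_rot":[0,0,0],"linear":[0,0,0],"gripper":0},{"delta_rot":[0,0,0],"linear":[0,0,0],"gripper":0}]'; python3 rem.py .488 .325 .165 13.75;python3 - <<'E'
from station import r,capture
import cv2,pickle
c=capture('scene');cv2.imwrite('pics/scene7.png',cv2.resize(c['img'][130:310,200:370],(566,600),interpolation=cv2.INTER_CUBIC))
E
```

```text
time_s: 11.18
tcp_pos: [0.5281, 0.1018, 0.1624]
ee_rot: [[0.972, 0.236, -0.001], [0.236, -0.972, 0.0], [-0.001, -0.0, -1.0]]
wrist_force: [-0.4, -0.6, -1.1]
gripper_width: 0.34
t 11.175 tcp [0.5281 0.1018 0.1624] w 0.34 F [-0.4 -0.6 -1.1]
turn [-0.0004  0.0013 -0.0013] lin [ 0.0141 -0.2263 -0.0026]
```

View pics/scene7.png

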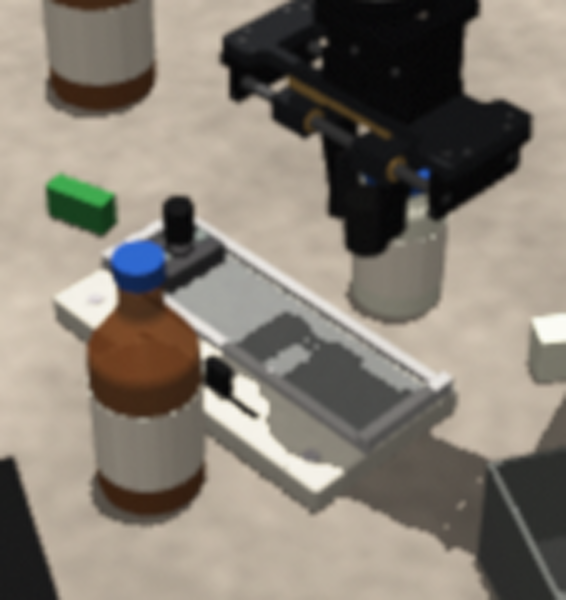

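```bash
python3 -m crank '[{"delta_rot":[0,0,0],"linear":[0.002,-0.037,0],"gripper":0},{"delta_rot":[0,0,0],"linear":[0.003,-0.037,0],"gripper":0},{"delta_rot":[0,0,0],"linear":[0.003,-0.037,0],"gripper":0},{"delta_rot":[0,0,0],"linear":[0.003,-0.037,0],"gripper":0},{"delta_rot":[0,0,0],"linear":[0.003,-0.037,0],"gripper":0},{"delta_rot":[0,0,0],"linear":[0.002,-0.037,0],"gripper":0},{"delta_rot":[0,0,0],"linear":[0,0,0.03],"gripper":0},{"delta_rot":[0,0,0],"linear":[0,0,0.045],"gripper":0},{"delta_rot":[0,0,0],"linear":[0,0,0.015],"gripper":0},{"delta_rot":[0,0,0],"linear":[0,0,0],"gripper":0}]'; python3 rem.py .488 .322 .072 13.75
```

```text
time_s: 12.48
tcp_pos: [0.4914, 0.3207, 0.0715]
ee_rot: [[0.971, 0.237, -0.002], [0.237, -0.971, -0.003], [-0.003, 0.002, -1.0]]
wrist_force: [0.3, 0.2, -0.9]
gripper_width: 0.339
t 12.475 tcp [0.4914 0.3207 0.0715] w 0.339 F [ 0.3  0.2 -0.9]
turn [ 0.0025  0.003  -0.0007] lin [-0.003  -0.0021 -0.0005]
```

```bash
python3 -m crank '[{"delta_rot":[0,0,0],"linear":[0,0,0],"gripper":55},{"delta_rot":[0,0,0],"linear":[0,0,0],"gripper":55},{"delta_rot":[0,0,0],"linear":[0,0,0],"gripper":55},{"delta_rot":[0,0,0],"linear":[0,0,-0.04],"gripper":55},{"delta_rot":[0,0,0],"linear":[0,0,-0.04],"gripper":55},{"delta_rot":[0,0,0],"linear":[0,0,-0.02],"gripper":55},{"delta_rot":[0,0,0],"linear":[0,0,0],"gripper":55},{"delta_rot":[0,0,0],"linear":[0,0,0],"gripper":55}]'; python3 rem.py .572 -.0725 .165 13.75;python3 - <<'E'
from station import r,capture
import cv2,pickle
c=capture('wrist');cv2.imwrite('pics/wrist8.png',c['img'])
E
```

```text
time_s: 13.48
tcp_pos: [0.4912, 0.321, 0.1721]
ee_rot: [[0.972, 0.237, -0.001], [0.237, -0.972, -0.001], [-0.002, 0.001, -1.0]]
wrist_force: [0.2, -0.0, 0.3]
gripper_width: 0.547
t 13.475 tcp [0.4912 0.321  0.1721] w 0.547 F [ 0.2 -0.   0.3]
turn [ 0.0005  0.0017 -0.0011] lin [-0.015   0.4014  0.0071]
```

View pics/wrist8.png

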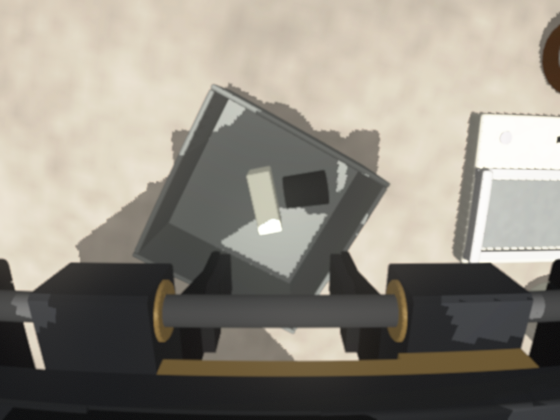

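```bash
python3 -m crank '[{"delta_rot":[0,0,0],"linear":[-0.002,0.05,0],"gripper":55},{"delta_rot":[0,0,0],"linear":[-0.002,0.05,0],"gripper":55},{"delta_rot":[0,0,0],"linear":[-0.002,0.05,0],"gripper":55},{"delta_rot":[0,0,0],"linear":[-0.002,0.05,0],"gripper":55},{"delta_rot":[0,0,0],"linear":[-0.002,0.05,0],"gripper":55},{"delta_rot":[0,0,0],"linear":[-0.002,0.05,0],"gripper":55},{"delta_rot":[0,0,0],"linear":[-0.002,0.05,0],"gripper":55},{"delta_rot":[0,0,0],"linear":[-0.001,0.05,0.03],"gripper":55},{"delta_rot":[0,0,0],"linear":[0,0,0],"gripper":55},{"delta_rot":[0,0,0],"linear":[0,0,0],"gripper":55}]'; python3 rem.py .572 -.073 .048 13.75;python3 - <<'E'
from station import r,capture
import cv2,pickle
for n in ['wrist','scene']:
 c=capture(n);pickle.dump(c,open(f'pics/{n}9.pkl','wb'));cv2.imwrite(f'pics/{n}9.png',cv2.resize(c['img'] if n=='wrist' else c['img'][130:310,200:370],(800,600) if n=='wrist' else (566,600),interpolation=cv2.INTER_CUBIC))
E
```

```text
time_s: 14.78
tcp_pos: [0.5717, -0.0708, 0.1422]
ee_rot: [[0.972, 0.237, -0.002], [0.237, -0.972, -0.0], [-0.002, -0.0, -1.0]]
wrist_force: [0.3, -0.1, 0.1]
gripper_width: 0.548
t 14.775 tcp [ 0.5717 -0.0708  0.1422] w 0.548 F [ 0.3 -0.1  0.1]
turn [-0.      0.0017 -0.0011] lin [-0.0003  0.0022  0.0942]
```

View pics/wrist9.png

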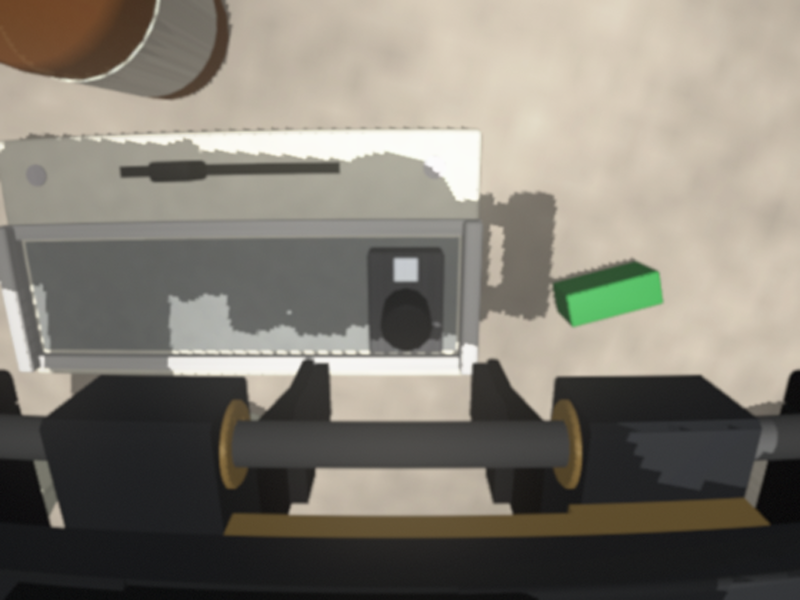

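View pics/scene9.png

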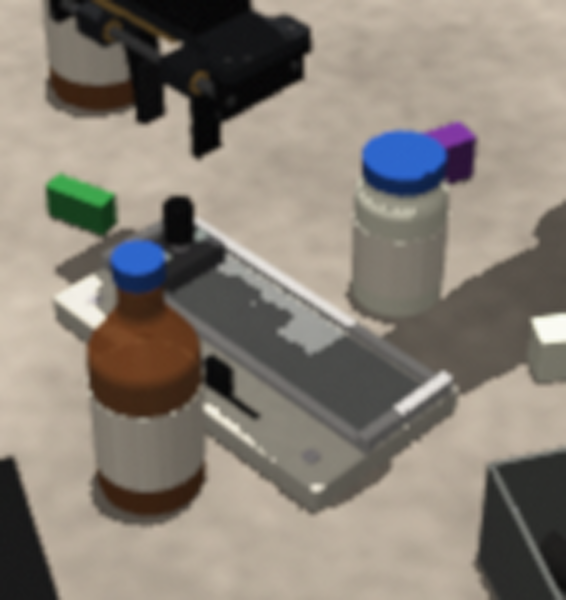

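Run:
```python
from h import *
c=pickle.load(open('pics/wrist9.pkl','rb'));k=.7
A=lambda u,v,z:at(c,((u+.5)*k-.5,(v+.5)*k-.5),z).round(4)
print(A(406,322,.0805),'TR',A(480,129,.022),'tab',A(177,172,.0465))
```

```text
[ 0.5753 -0.0738  0.0805] TR [ 0.6685 -0.0911  0.022 ] tab [0.613  0.0508 0.0465]
```

```bash
python3 -m crank '[{"delta_rot":[0,0,0],"linear":[0.001,0.002,0.03],"gripper":55},{"delta_rot":[0,0,0],"linear":[0,0,0.03],"gripper":55},{"delta_rot":[0,0,0],"linear":[0,0,0.025],"gripper":55},{"delta_rot":[0,0,0],"linear":[0,0,0.009],"gripper":55},{"delta_rot":[0,0,0],"linear":[0,0,0],"gripper":55},{"delta_rot":[0,0,0],"linear":[0,0,0],"gripper":0},{"delta_rot":[0,0,0],"linear":[0,0,0],"gripper":0},{"delta_rot":[0,0,0],"linear":[0,0,0],"gripper":0},{"delta_rot":[0,0,0],"linear":[0,0,0],"gripper":0}]'; python3 rem.py .5238 .116 .048 13.75;python3 - <<'E'
from station import r,capture
import cv2,pickle
c=capture('scene');cv2.imwrite('pics/scene10.png',cv2.resize(c['img'][130:310,200:370],(566,600),interpolation=cv2.INTER_CUBIC))
E
```

```text
time_s: 16.0
tcp_pos: [0.5738, -0.0726, 0.0497]
ee_rot: [[0.972, 0.237, 0.001], [0.237, -0.972, -0.0], [0.001, 0.0, -1.0]]
wrist_force: [-0.3, -0.6, 2.7]
gripper_width: 0.266
t 16.0 tcp [ 0.5738 -0.0726  0.0497] w 0.266 F [-0.3 -0.6  2.7]
turn [ 0.0005 -0.001  -0.0007] lin [-0.0038 -0.1951  0.0017]
```

View pics/scene10.png

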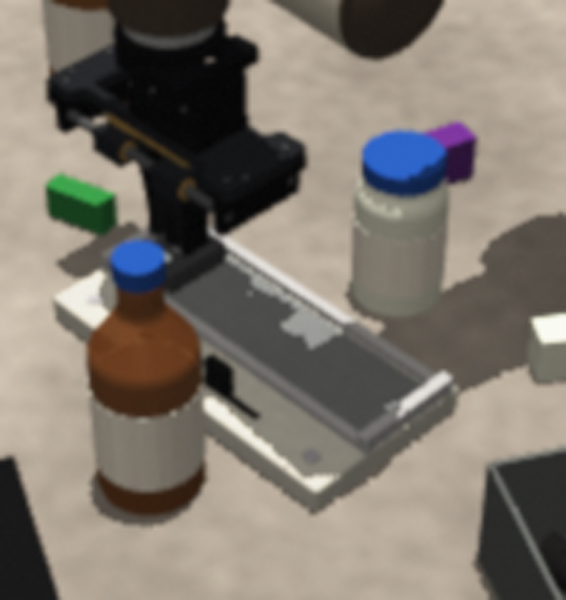

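```bash
python3 -m crank '[{"delta_rot":[0,0,0],"linear":[0,-0.01,0],"gripper":0},{"delta_rot":[0,0,0],"linear":[0,-0.02,0],"gripper":0},{"delta_rot":[0,0,0],"linear":[0,-0.025,0],"gripper":0},{"delta_rot":[0,0,0],"linear":[0,-0.025,0],"gripper":0},{"delta_rot":[0,0,0],"linear":[0,-0.02,0],"gripper":0}]'; python3 rem.py .5238 .116 .048 13.75;python3 - <<'E'
from station import r,capture
import cv2,pickle
c=capture('scene');cv2.imwrite('pics/scene11.png',cv2.resize(c['img'][130:310,200:370],(566,600),interpolation=cv2.INTER_CUBIC))
E
```

```text
time_s: 16.68
tcp_pos: [0.5496, 0.0261, 0.0496]
ee_rot: [[0.971, 0.238, 0.001], [0.238, -0.971, -0.0], [0.001, 0.001, -1.0]]
wrist_force: [0.9, -2.9, 3.6]
gripper_width: 0.268
t 16.675 tcp [0.5496 0.0261 0.0496] w 0.268 F [ 0.9 -2.9  3.6]
turn [ 0.0005 -0.0007  0.0003] lin [-0.0037 -0.0935  0.0016]
```

View pics/scene11.png

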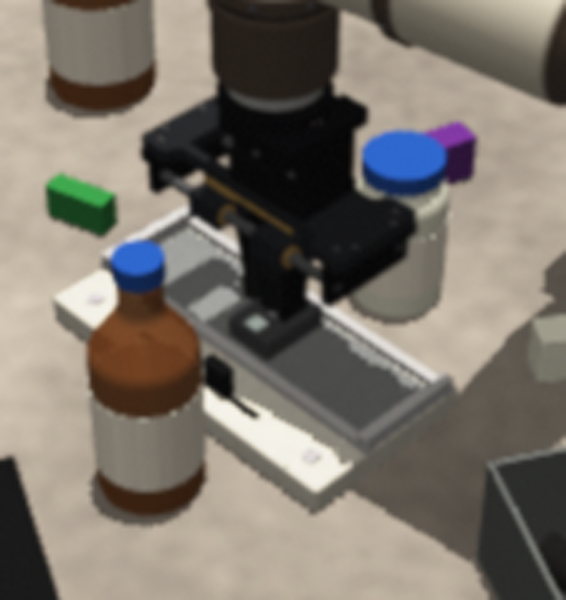

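```bash
python3 -m crank '[{"delta_rot":[0,0,0],"linear":[0,-0.02,0],"gripper":0},{"delta_rot":[0,0,0],"linear":[0,-0.025,0],"gripper":0},{"delta_rot":[0,0,0],"linear":[0,-0.02,0],"gripper":0},{"delta_rot":[0,0,0],"linear":[0,-0.01,0],"gripper":0},{"delta_rot":[0,0,0],"linear":[0,-0.004,0],"gripper":0},{"delta_rot":[0,0,0],"linear":[0,-0.002,0],"gripper":0},{"delta_rot":[0,0,0],"linear":[0,0,0],"gripper":0}]'; python3 rem.py .5238 .116 .048 13.75
```

```text
time_s: 17.6
tcp_pos: [0.5304, 0.1041, 0.0496]
ee_rot: [[0.971, 0.238, 0.0], [0.238, -0.971, 0.0], [0.0, -0.0, -1.0]]
wrist_force: [-0.6, -0.8, 5.7]
gripper_width: 0.269
t 17.6 tcp [0.5304 0.1041 0.0496] w 0.269 F [-0.6 -0.8  5.7]
turn [-0.0001 -0.0004  0.0001] lin [-0.0036 -0.0132  0.0016]
```

```bash
python3 -m crank '[{"delta_rot":[0,0,0],"linear":[0,-0.004,0],"gripper":0},{"delta_rot":[0,0,0],"linear":[0,-0.003,0],"gripper":0},{"delta_rot":[0,0,0],"linear":[0,-0.002,0],"gripper":0},{"delta_rot":[0,0,0],"linear":[0,0,0],"gripper":0}]'; python3 -m crank '[{"delta_rot":[0,0,0],"linear":[0,-0.002,0],"gripper":0},{"delta_rot":[0,0,0],"linear":[0,0,0],"gripper":0}]'
```

```text
time_s: 18.1
tcp_pos: [0.5283, 0.1126, 0.0496]
ee_rot: [[0.971, 0.238, 0.0], [0.238, -0.971, 0.0], [0.0, 0.0, -1.0]]
wrist_force: [-0.4, -2.4, 6.5]
gripper_width: 0.267
time_s: 18.35
tcp_pos: [0.5278, 0.1145, 0.0496]
ee_rot: [[0.971, 0.238, 0.0], [0.238, -0.971, -0.0], [0.0, 0.0, -1.0]]
wrist_force: [-0.3, -2.1, 5.6]
gripper_width: 0.265
```

```bash
for i in 1 2 3; do :; done; python3 -m crank '[{"delta_rot":[0,0,0],"linear":[0,-0.002,0],"gripper":0},{"delta_rot":[0,0,0],"linear":[0,0,0],"gripper":0}]'; python3 -m crank '[{"delta_rot":[0,0,0],"linear":[0,-0.002,0],"gripper":0},{"delta_rot":[0,0,0],"linear":[0,0,0],"gripper":0}]'
```

```text
time_s: 18.6
tcp_pos: [0.5274, 0.1164, 0.0496]
ee_rot: [[0.971, 0.238, 0.0], [0.238, -0.971, -0.0], [0.0, 0.0, -1.0]]
wrist_force: [0.5, -2.0, 5.8]
gripper_width: 0.265
time_s: 18.85
tcp_pos: [0.5269, 0.1183, 0.0496]
ee_rot: [[0.971, 0.238, 0.0], [0.238, -0.971, -0.0], [0.0, 0.0, -1.0]]
wrist_force: [0.8, -2.1, 6.3]
gripper_width: 0.266
```

Run:
```python
from station import r,capture
import cv2,pickle
for n in ['scene','wrist']:
 c=capture(n);cv2.imwrite(f'pics/{n}12.png',cv2.resize(c['img'],(800,600)) if n=='wrist' else cv2.resize(c['img'][130:310,200:370],(566,600),interpolation=cv2.INTER_CUBIC))
```

```text
(no output)
```

View pics/scene12.png

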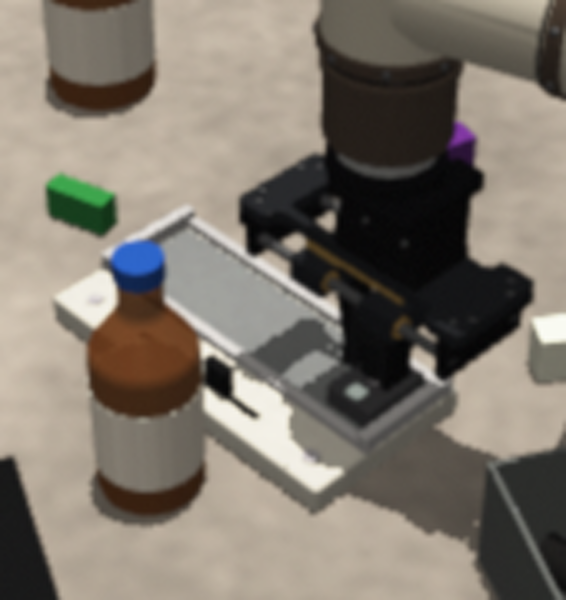

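View pics/wrist12.png

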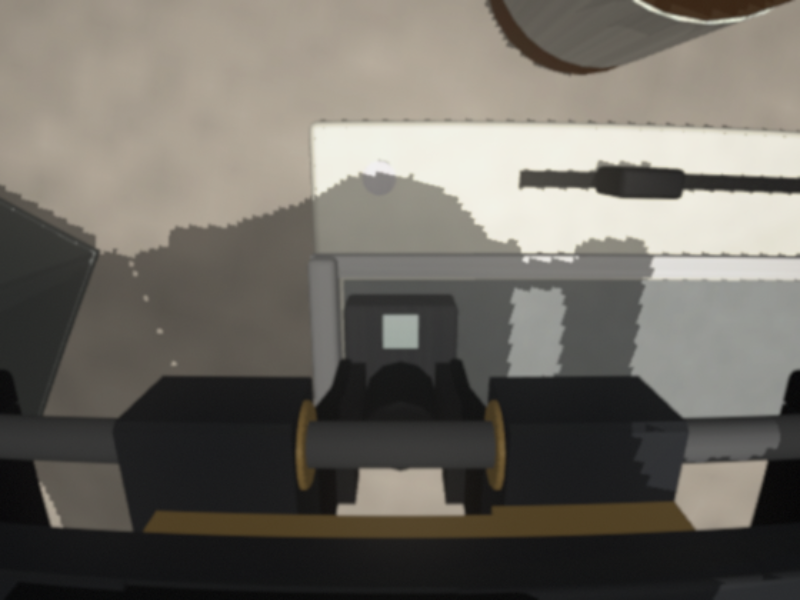

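```bash
python3 -m crank '[{"delta_rot":[0,0,0],"linear":[0,-0.0015,0],"gripper":0},{"delta_rot":[0,0,0],"linear":[0,0,0],"gripper":0}]'; python3 -m crank '[{"delta_rot":[0,0,0],"linear":[0,-0.0015,0],"gripper":0},{"delta_rot":[0,0,0],"linear":[0,0,0],"gripper":0}]';python3 -m crank '[{"delta_rot":[0,0,0],"linear":[0,-0.0015,0],"gripper":0},{"delta_rot":[0,0,0],"linear":[0,0,0],"gripper":0}]'
```

```text
time_s: 19.2
tcp_pos: [0.5268, 0.1184, 0.0496]
ee_rot: [[0.971, 0.238, 0.0], [0.238, -0.971, -0.002], [-0.0, 0.002, -1.0]]
wrist_force: [2.1, -8.3, 5.5]
gripper_width: 0.267
time_s: 19.45
tcp_pos: [0.5268, 0.1186, 0.0496]
ee_rot: [[0.971, 0.238, 0.0], [0.238, -0.971, -0.004], [-0.001, 0.004, -1.0]]
wrist_force: [5.7, -13.6, 4.0]
gripper_width: 0.268
time_s: 19.7
tcp_pos: [0.5267, 0.1187, 0.0496]
ee_rot: [[0.971, 0.238, -0.0], [0.238, -0.971, -0.006], [-0.001, 0.005, -1.0]]
wrist_force: [6.9, -18.3, 3.7]
gripper_width: 0.269
```

```bash
python3 -m crank '[{"delta_rot":[0,0,0],"linear":[0,0.003,0],"gripper":0},{"delta_rot":[0,0,0],"linear":[0,0,0],"gripper":0}]'; python3 -m crank '[{"delta_rot":[0,0,0],"linear":[0,0,0],"gripper":55},{"delta_rot":[0,0,0],"linear":[0,0,0],"gripper":55},{"delta_rot":[0,0,0],"linear":[0,0,0],"gripper":55}]';python3 -m crank '[{"delta_rot":[0,0,0],"linear":[0,0,-0.02],"gripper":55},{"delta_rot":[0,0,0],"linear":[0,0,-0.05],"gripper":55},{"delta_rot":[0,0,0],"linear":[0,0,-0.05],"gripper":55},{"delta_rot":[0,0,0],"linear":[0,0,-0.04],"gripper":55},{"delta_rot":[0,0,0],"linear":[0,0,0],"gripper":55},{"delta_rot":[0,0,0],"linear":[0,0,0],"gripper":55}]'
python3 - <<'E'
from station import r,capture
import cv2,pickle
for n in ['scene','wrist']:
 c=capture(n);pickle.dump(c,open(f'pics/{n}13.pkl','wb'));cv2.imwrite(f'pics/{n}13.png',cv2.resize(c['img'],(800,600)))
E
```

```text
time_s: 19.95
tcp_pos: [0.5268, 0.1184, 0.0496]
ee_rot: [[0.971, 0.237, 0.0], [0.237, -0.971, -0.001], [-0.0, 0.001, -1.0]]
wrist_force: [1.8, -7.4, 4.8]
gripper_width: 0.269
time_s: 20.32
tcp_pos: [0.5262, 0.1199, 0.0486]
ee_rot: [[0.971, 0.237, -0.001], [0.237, -0.971, 0.0], [-0.001, -0.0, -1.0]]
wrist_force: [0.2, 0.1, 0.3]
gripper_width: 0.505
time_s: 21.08
tcp_pos: [0.5258, 0.1196, 0.2081]
ee_rot: [[0.972, 0.237, -0.002], [0.237, -0.972, -0.0], [-0.002, -0.0, -1.0]]
wrist_force: [-0.2, 0.0, -0.2]
gripper_width: 0.552
```

View pics/scene13.png

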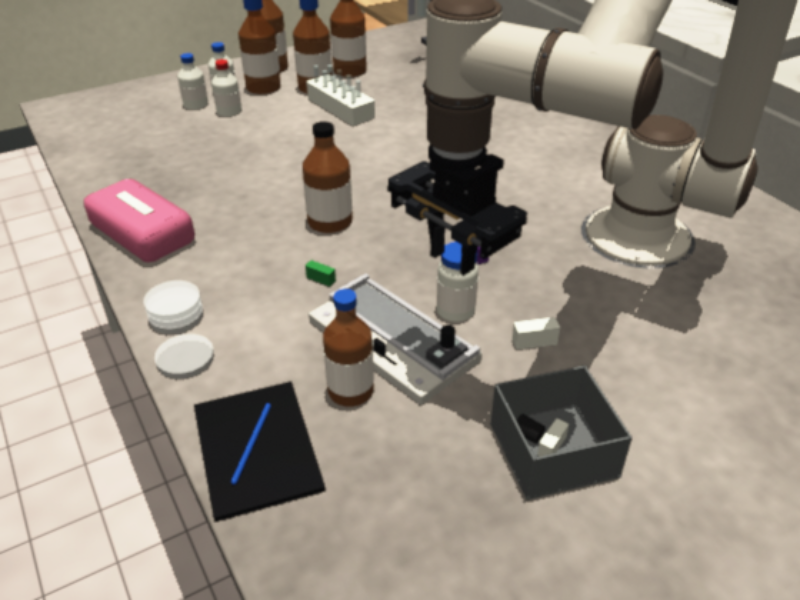

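View pics/wrist13.png

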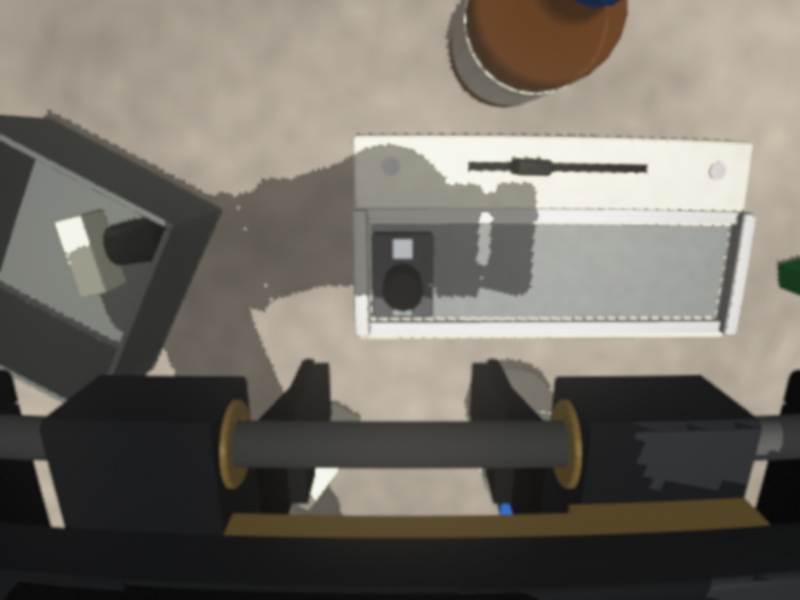

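Run:
```python
from h import *
a=pickle.load(open('pics/scene0.pkl','rb'))['img'];b=pickle.load(open('pics/scene13.pkl','rb'))['img']
ga,gb=[cv2.cvtColor(x,cv2.COLOR_BGR2GRAY).astype('float32') for x in (a,b)]
for n,(y0,y1,x0,x1) in {'tall':(204,284,225,263),'low':(190,226,304,336),'big':(85,162,210,248),'tab':(234,252,260,275)}.items():
    print(n,cv2.matchTemplate(gb[y0-5:y1+5,x0-5:x1+5],ga[y0:y1,x0:x1],cv2.TM_CCOEFF_NORMED).max().round(3),cv2.minMaxLoc(cv2.matchTemplate(gb[y0-5:y1+5,x0-5:x1+5],ga[y0:y1,x0:x1],cv2.TM_CCOEFF_NORMED))[3])
```

```text
tall 0.899 (5, 5)
low 0.914 (5, 5)
big 1.0 (5, 5)
tab 0.904 (5, 5)
```

Nothing has moved: the best match is at zero shift for all three bottles and the tab. I'm handing the job in.

```bash
python3 -c "
from station import r,workorder
print(workorder.finish_job(), r.sense()['time_s'])"
```

```text
the job is handed in; nothing more can be done
the job is handed in; nothing more can be done
```

The track is clear, the carriage is home, and the job was handed in at about 21 s on the robot clock, well inside the 66 s limit. finish_job gave no verdict.

- **Debris:** I put the broken rack piece in the waste box first, then the stopper. The last pictures show both lying in the box.
- **Carriage:** I took it by the knob and slid it about 197 mm. It stopped moving while the push force rose from about 2 N to 18 N. I eased off, let go and lifted clear. The last wrist picture shows the carriage next to the +y end wall.
- **Bottles, jar and tab:** comparing the first and last scene pictures gave zero pixel shift for the jar, both bottles and the tab. The match was perfect for the big bottle and about 0.9 for the others, probably because of changed shadows and the gripper partly in view.
- **Disagreement:** the three cameras differed by up to about 7 mm on the positions of the debris and the knob. I took values between them, and all three grasps held first time.

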